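# Find the tripped breaker under the hood by touch and reset it

## Robot

A 6-joint arm with a two-finger parallel gripper is mounted at the origin on the work surface. World frame = base frame: x ahead of the robot, y to its left, z up, the work surface at z = 0. Lengths are in m, angles in rad, forces in N, time in s.
With the tool pointing down it reaches from about 0.35 to 0.85 m from the base axis. Payload 8.1 kg.
Tool frame: the origin (TCP) lies on the centre line of the jaws, within the pads' length; the fingertips stand 11 mm ahead of it and the grasp point (between the pads) lies 8 mm behind it (tip_reach is the z of the fingertips in the tool frame, in m); z points along the fingers, y is the direction in which the jaws open and shut (so a half turn about z gives the same grasp; the last joint's range is limited). The gripper opens to 93 mm and grips with 3 to 60 N. Pads are 15 mm wide; open, the fingers measure 128 mm over their backs; the gripper's body (75 mm by 188 mm) begins 65 mm behind the grasp point.
Start: joints at [1.149, 0.13, 1.488, -0, 1.523, -0.085], TCP at [0.198, 0.566, 0.2] pointing down, gripper open.
Joint ranges: [-2.96, 2.96], [-0.89, 2.26], [0.02, 2.5], [-1.34, 4.48], [0, 2.73], [-2.66, 2.66]. Speed limits (rad/s): [2.39, 2.39, 2.79, 3.14, 3.14, 3.14].

## Interface

Orientations are given as a rotation vector (axis times angle).
In Python, from plant import read_state, read_camera, camera_params, close_job, silhouettes, tip_of, tip_reach gives the robot as it stands.
- The arm moves only by the shell command python3 -m creep 'ROWS' [FORCE]. ROWS is JSON, a list of rows, each a list of 5 numbers: the shift along the tool's x, y, z in m, then the turn about the tool's z in rad, then the closure in counts, from 0 (fully open) to 255 (shut). In form: [[dx, dy, dz, twist, gripper], ...]. A call has 1 to 12 rows; each row shifts and turns the commanded pose from where the row before left it, along the tool's axes as they then stand; what a row does not reach is not made up. A row lasts 1/12 s, in which the tool goes at most 41.7 mm and 7.16 degrees, less where a joint would pass 70% of its speed; a pose out of reach is approached as far as the arm can. A call is refused whole if a number of a shift passes 0.0417 or a number of a turn 0.125, either way. A call with a gripper value outside its range is refused whole. The fingers move at their own pace and stop on an object; FORCE is the grip in N (left out, the last holds). Time passes only in rows, so rows that do not move let the fingers close. It gives the time, the measured TCP pose, the force and the opening at its end, in the units of the state.
- read_state(): the state, without advancing time (a new reading comes with each control period).
- read_camera(name): name is "scene" or "top"; returns the picture (480x640x3 uint8, red, green, blue); there is no depth.
- camera_params(name): a dict with "fov_y" (degrees; the focal length in pixels is half the picture's height over the tangent of half this angle, whatever the lens; pixels are square), "cx", "cy" (the principal point, pixels), "position" and "rotation" of the camera in the world. Camera axes: x right, y down, z forward; pixel columns grow to the right and rows downward; lengths in m; the calibration is good to about 2 mm. A picture is of the moment at which its call begins. camera_params takes no time and is no camera call.
- close_job(): hands the job in, once; it reports no verdict.
Trained networks look in the newest picture that a camera, given by its name, has taken for a name from the list of things; names that differ only in an ending like _2 or _b are one class to them, and where a whole thing is asked for, a point or a joint stands for the part that bears it (a point fixed in the world has none). Each returns a list of dicts, best first, with "confidence" (0 to 1); they miss things now and then, are a little off and sometimes report something else, mostly with a low value. They report only what shows in the picture. A call takes as long as a camera call.
- silhouettes(camera, query): "region" (480x640 bool, what is visible of it) and "pixel" ([column, row] in pixels, amid what is visible of it).
- tip_of(camera, query): "pixel" ([column, row] in pixels: a listed point, or the origin of a listed thing).
The state is a dict: "t": time; "q": joint angles; "dq": joint speeds; "joint_torque": joint torques, N m; "tool_pos": TCP position; "orientation": TCP orientation; "force": force on the tool from outside, world axes, zero at the start; "wrist_torque": the same for the moment, N m; "opening": finger opening in m.
Only numpy, scipy, OpenCV 4.12 (cv2) and the standard library are available. Lean on these libraries where they do the work, as an engineer would, in place of code of your own. Each camera call takes 0.05 s, during which the arm holds its last target.

## Task

One of the three breakers under the hood of the grey box has tripped: its lever stands midway, while the other two are on, fully over to the right as you face the box. Feel under the hood for the tripped one and reset it: throw its lever fully left to off, then fully right to on. Do not switch off either of the other two, and leave the mug, jar and spanner where they are.

Things in the scene. Friction and masses are not known exactly. Their poses are not given: they have to be found in the camera images.
- enclosure: fixed grey steel breaker box, 150 deep (x) x 460 wide (y) x 245 mm high. Origin: on the bench below the lever pivots; -x is its open front, towards the robot; +y is left as seen from the robot. Inside, a face sloping at 45 deg carries three like black breakers 125 mm apart along y, each with a grey lever. One lever, at any place, starts tripped, the two others on
- hood_edge (a point): middle of the front lower edge of the roof, 66 mm before and 240 mm above the enclosure's origin. The roof runs back level from here; the end walls (y = +-230 mm) reach as far forward; at the bottom is a lip 26 mm high. So tools enter by the open front between lip and roof, tilted 35 to 45 deg from vertical, fingers pointing down and away from the robot
- pivot_left (a point): fixed point: pivot of the left lever, 75 mm above the bench; axes as the enclosure; does not tell how the lever stands. Each lever is 78 mm long from its pivot, its outer 38 mm a paddle 14 mm thick (along y), 20 mm broad. Midway it points along [-0.707, 0, 0.707] of the enclosure (up, towards the robot). The black housings reach 15 mm out from the pivots that way
- pivot_middle (a point): fixed point: pivot of the middle lever, as for the left. All levers swing only sideways, about the axis [0.707, 0, 0.707] of the enclosure through the pivot. OFF: 0.33 rad left (+y) of midway, at a stop; TRIPPED: midway, within 0.08 rad; ON: 0.33 rad right (-y) of midway, at a stop. The lever's end moves 25 mm to either side
- pivot_right (a point): fixed point: pivot of the right lever, as for the left. The levers have no spring: each stays where it is left, held by stiff friction. A push of about 3 N square on the paddle moves a lever , 2 N does not. Pushed from the side it leans to, its end must rise 4 mm: follow its arc; against a stop it goes no farther
- mug: bystander: white mug, 80 mm across, 95 mm high, on the bench left of the enclosure; origin at the centre of its underside
- jar: bystander: closed glass jar, 76 mm across, 100 mm high, on the bench right of the enclosure; origin at the centre of its underside
- spanner: bystander: steel spanner 180 mm long lying on the bench right of the enclosure; origin at the middle of its underside, x along its length

How it is judged:
By the outcome, as a careful person would: the job done as asked, in the order asked, and still so for the second after the job is handed in, with the robot touching nothing.
It also fails if it takes over 64 s, if anything falls off the work surface, if the arm or the gripper's body presses on something with over 40 N, if the wrist force passes 120 N, or if a joint passes its speed limit or range.

## Working session

There is one attempt and no reset: what is moved stays moved. The work goes in short steps, Python scripts to look and compute and a shell command to move; the robot and the scene stay as the last step left them, time stands still between calls to the robot, and variables do not carry over. Pictures are saved under pics/ and viewed, and the job is handed in when it is done.

```bash
mkdir -p pics; ls; python3 - <<'E'
from plant import *
import cv2
for c in ["scene","top"]:
    im=read_camera(c); cv2.imwrite(f"pics/{c}0.png",im[:,:,::-1])
    p=camera_params(c); print(c,p)
    for n in ["hood_edge","pivot_left","pivot_middle","pivot_right","enclosure"]:
        for d in tip_of(c,n)[:2]: print(n,d)
s=read_state(); print(s)
print(tip_reach)
E
```

```text
pics
scene {'fov_y': 52.00558858623933, 'cx': 325.59802039900154, 'cy': 239.10202662968175, 'position': array([ 0.7885058 , -0.33887431,  1.48186576]), 'rotation': array([-2.69632297, -0.87721784,  0.1370285 ])}
hood_edge {'pixel': [326.3, 214.4], 'confidence': 0.77}
top {'fov_y': 56.81407613360441, 'cx': 312.98565656857096, 'cy': 239.22050122585784, 'position': array([0.44133547, 0.02836564, 1.17193252]), 'rotation': array([-2.16944742,  2.21541262, -0.11734724])}
hood_edge {'pixel': [293.7, 239.4], 'confidence': 0.75}
pivot_middle {'pixel': [296.0, 240.9], 'confidence': 0.54}
{'t': 0.6, 'q': array([ 1.14862307e+00,  1.30360755e-01,  1.48819366e+00, -3.18650752e-06,
        1.52295975e+00, -8.54408951e-02]), 'dq': array([-0.00221148, -0.00040562, -0.00207204,  0.00010682, -0.00210595,
        0.001128  ]), 'joint_torque': array([ 1.50588503e-04, -5.59391212e+01, -4.91809309e+01,  7.70232081e-02,
        2.25744786e-02, -4.48222374e-05]), 'tool_pos': array([0.19825747, 0.56632776, 0.20006217]), 'orientation': array([5.26438454e-01, 3.09714768e+00, 1.18086739e-04]), 'force': array([-0.34368887,  0.91968282, -0.14097242]), 'wrist_torque': array([-0.00272082, -0.00716865, -0.0055095 ]), 'opening': 0.0928010107855945}
0.011
```

View pics/scene0.png

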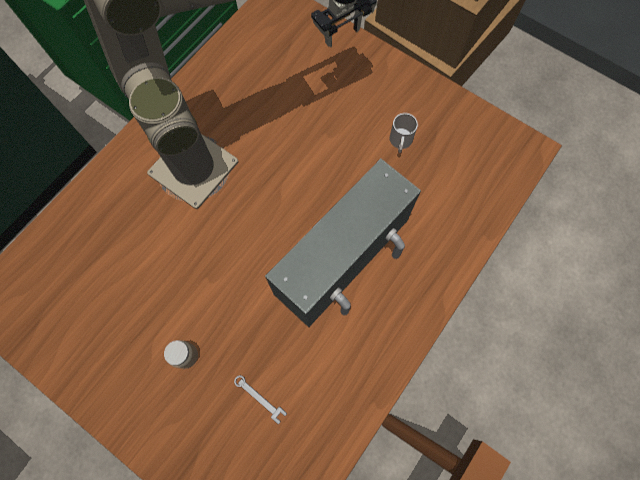

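View pics/top0.png

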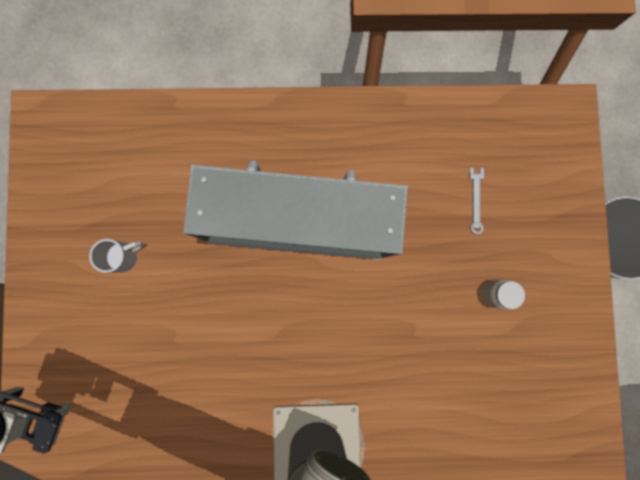

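```bash
cat > h.py <<'E'
import numpy as np, cv2
from plant import *
from scipy.spatial.transform import Rotation as R
def proj(c,P):
    p=camera_params(c); f=240/np.tan(np.radians(p['fov_y']/2))
    Rm=R.from_rotvec(p['rotation']).as_matrix()
    X=(np.atleast_2d(P)-p['position'])@Rm
    return np.c_[p['cx']+f*X[:,0]/X[:,2],p['cy']+f*X[:,1]/X[:,2]]
def ray(c,px,z):
    p=camera_params(c); f=240/np.tan(np.radians(p['fov_y']/2))
    d=R.from_rotvec(p['rotation']).as_matrix()@np.array([(px[0]-p['cx'])/f,(px[1]-p['cy'])/f,1])
    return p['position']+d*(z-p['position'][2])/d[2]
def w(pose,P):
    x,y,a=pose; c,s=np.cos(a),np.sin(a); P=np.atleast_2d(np.array(P,float))
    return np.c_[x+c*P[:,0]-s*P[:,1],y+s*P[:,0]+c*P[:,1],P[:,2]]
E
python3 - <<'E'
from h import *
from scipy.optimize import least_squares
top=cv2.imread("pics/top0.png"); sc=cv2.imread("pics/scene0.png")
# guess corners then subpix
box=np.array([[-.066,.23,.245],[-.066,-.23,.245],[.084,.23,.245],[.084,-.23,.245]])
obs={"top":[[185,235],[403,254],[191,166],[407,186]],"scene":[[381,160],[267,278],[420,191],[307,313]]}
res=[]
for c,im in (("top",top),("scene",sc)):
    g=cv2.cvtColor(im,cv2.COLOR_BGR2GRAY)
    p=np.array(obs[c],np.float32).reshape(-1,1,2)
    p=cv2.cornerSubPix(g,p,(4,4),(-1,-1),(3,50,.01)).reshape(-1,2); print(p); obs[c]=p
for cs in (["top"],["scene"],["top","scene"]):
    r=least_squares(lambda v:np.concatenate([(proj(c,w(v,box))-obs[c]).ravel() for c in cs]),[.6,0,0],loss='soft_l1')
    print(cs,r.x,np.round(r.fun,1))
v=r.x
print("hood",[ray(c,p,.24) for c,p in (("top",[293.7,239.4]),("scene",[326.3,214.4]))],w(v,[-.066,0,.24]))
big=[]
for c,(a,b) in (("top",(170,140)),("scene",(250,140))):
    im={"top":top,"scene":sc}[c]; cr=im[b:b+190,a:a+250]
    cr=cv2.resize(cr,None,fx=3.2,fy=3.1*1,interpolation=cv2.INTER_CUBIC)
    B=np.array([[x,y,z] for x in(-.066,.084) for y in(-.23,.23) for z in(0,.245)])
    for q in proj(c,w(v,B)): cv2.circle(cr,(int((q[0]-a)*3.2),int((q[1]-b)*3.1)),3,(0,0,255),-1)
    cv2.imwrite(f"pics/{c}_z.png",cr)
E
```

```text
[[183.54933 232.59348]
 [401.51523 253.44731]
 [190.87944 164.01675]
 [407.68515 185.55861]]
[[380.18362 157.56047]
 [264.75275 276.34085]
 [420.57297 190.88657]
 [305.24765 313.463  ]]
['top'] [ 0.57243484  0.03784782 -0.11631235] [-0.6  0.9  0.4  1.1  0.5 -0.9 -0.3 -1.1]
['scene'] [ 0.57212044  0.03949816 -0.11417788] [-0.5 -0.  -1.  -1.1  0.7  0.   0.8  0.9]
['top', 'scene'] [ 0.57227522  0.03834612 -0.11497388] [-0.8  1.1  0.2  1.   0.2 -0.7 -0.6 -1.2 -0.7  0.3 -1.3 -0.8  0.6  0.4
  0.5  1.3]
hood [array([0.51700308, 0.04375379, 0.24      ]), array([0.51108815, 0.05128972, 0.24      ])] [[0.50671096 0.04591769 0.24      ]]
```

View pics/top_z.png

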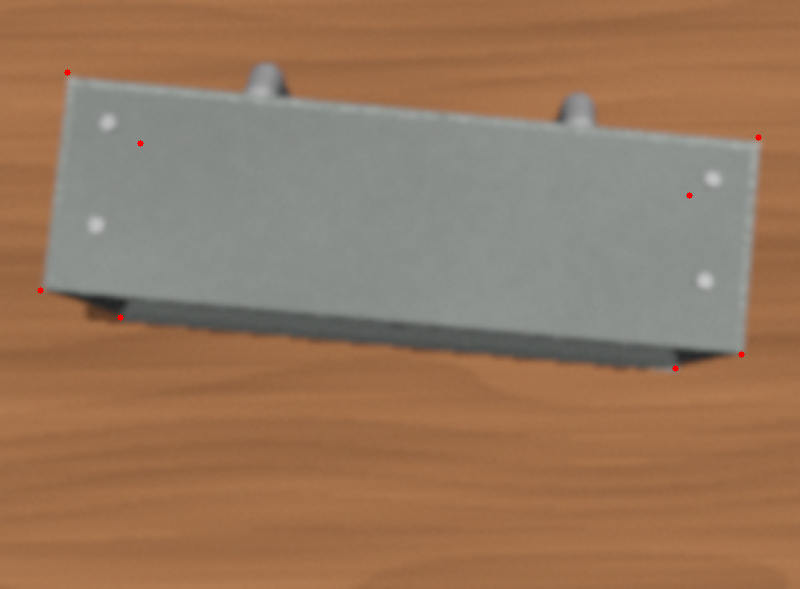

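View pics/scene_z.png

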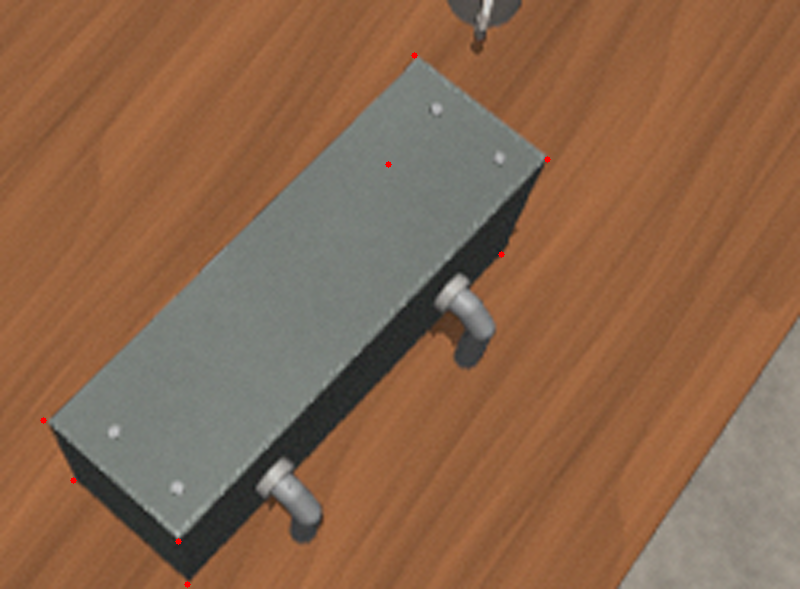

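```bash
python3 - <<'E'
from h import *
from scipy.optimize import least_squares
top=[[184.1,233.5],[402.2,253.5],[191.6,165.5],[407.5,186.1]]
sc=[[250+416/3.2,140+58/3.1],[250+50/3.2,140+424/3.1],[250+546/3.2,140+160/3.1],[250+180/3.2,140+538/3.1]]
obs=dict(top=np.array(top),scene=np.array(sc))
def f(v,cs):
    box=np.array([[-.066,.23,.245],[-.066,-.23,.245],[v[3],.23,.245],[v[3],-.23,.245]])
    return np.concatenate([(proj(c,w(v[:3],box))-obs[c]).ravel() for c in cs])
for cs in (["top"],["scene"],["top","scene"]):
    r=least_squares(f,[.6,0,0,.084],args=(cs,)); print(cs,np.round(r.x,4),np.round(r.fun,1))
v=r.x[:3]; print("pivots",w(v,[[0,.125,.075],[0,0,.075],[0,-.125,.075]]))
for n in ["mug","jar","spanner"]:
  d=tip_of("top",n)[:1]; 
  if d: print(n,d,ray("top",d[0]['pixel'],0))
E
```

```text
['top'] [ 0.5735  0.0366 -0.1124  0.0784] [-0.5 -0.1  0.5  0.1 -0.1  0.   0.2 -0. ]
['scene'] [ 0.5769  0.0386 -0.1112  0.0785] [ 0.6 -0.1 -0.5 -0.   0.2 -1.  -0.3  0.9]
['top', 'scene'] [ 0.5748  0.0374 -0.1118  0.0785] [-0.8 -0.6  0.1 -0.6 -0.5 -0.5 -0.2 -0.7 -0.2 -0.2 -1.5 -0.1 -0.6 -1.
 -1.3  0.8]
pivots [[ 0.58873829  0.16157236  0.075     ]
 [ 0.57479538  0.03735242  0.075     ]
 [ 0.56085246 -0.08686753  0.075     ]]
mug [{'pixel': [119.6, 257.4], 'confidence': 0.85}] [0.49837653 0.50306518 0.        ]
jar [{'pixel': [492.8, 293.6], 'confidence': 0.9}] [ 0.38181663 -0.47700513  0.        ]
spanner [{'pixel': [478.9, 200.5], 'confidence': 0.58}] [ 0.63171231 -0.45290275  0.        ]
```

```bash
python3 -m creep '[[0,0,-0.0417,0,255],[0,0,-0.0417,0,255],[0,0,-0.0417,0,255],[0,0,-0.0417,0,255],[0,0,-0.0417,0,255],[0,0,-0.0417,0,255],[-0.026,-0.03,0,0,255],[-0.026,-0.03,0,0,255],[-0.026,-0.03,0,0,255],[-0.026,-0.03,0,0,255],[-0.026,-0.03,0,0,255],[-0.026,-0.03,0,0,255]]'
```

```text
t: 1.75
tool_pos: [0.2862, 0.3432, 0.4501]
orientation: [0.526, 3.097, 0.001]
force: [2.0, -0.2, 0.9]
opening: 0.0174
```

```bash
python3 -m creep '[[-0.026,-0.03,0,0,255],[-0.026,-0.03,0,0,255],[-0.026,-0.03,0,0,255],[-0.026,-0.03,0,0,255],[-0.026,-0.03,0,0,255],[-0.026,-0.03,0,0,255],[-0.026,-0.03,0,0,255],[-0.026,-0.03,0,0,255],[-0.026,-0.03,0,0,255],[-0.026,-0.03,0,0,255],[0,0,0,-0.1125,255],[0,0,0,-0.1125,255]]'; python3 - <<'E'
from h import *
s=read_state(); print(s['q'],s['tool_pos'],s['t'],s['force'],s['opening']); print(R.from_rotvec(s['orientation']).as_matrix())
E
```

```text
t: 2.75
tool_pos: [0.4326, -0.0266, 0.4493]
orientation: [-0.175, -3.135, 0.0]
force: [0.2, 0.7, 0.7]
opening: 0.0005
[-1.79746318e-01 -2.70878600e-01  1.41741838e+00 -2.03206901e-04
  1.99652350e+00 -1.63883420e+00] [ 0.43255713 -0.02663497  0.44934921] 2.75 [0.17107989 0.72731265 0.728615  ] 0.000541278152588855
[[-9.93756659e-01  1.11559458e-01 -1.48003101e-03]
 [ 1.11559461e-01  9.93757757e-01  8.08338474e-05]
 [ 1.47981007e-03 -8.47822876e-05 -9.99998901e-01]]
```

```bash
python3 -m creep '[[-0.03,0.028,0,0,255],[-0.041,0,0,0,255],[-0.041,0,0,0,255],[-0.041,0,0,0,255],[-0.041,0,0,0,255],[-0.041,0,0,0,255],[-0.041,0,0,0,255],[-0.041,0,0,0,255],[-0.041,0,0,0,255],[-0.041,0,0,0,255],[-0.041,0,0,0,255],[-0.041,0,0,0,255]]'; cat > st.py <<'E'
from h import *
V=[0.5748,0.0374,-0.1118]
s=read_state(); M=R.from_rotvec(s['orientation']).as_matrix()
c,sn=np.cos(V[2]),np.sin(V[2]); E=np.array([[c,-sn,0],[sn,c,0],[0,0,1]])
print("t",s['t'],"q",np.round(s['q'],3),"pos",np.round(s['tool_pos'],4),"F",np.round(s['force'],1),"op",round(s['opening'],4))
p=E.T@(s['tool_pos']-np.array([V[0],V[1],0])); print("tcp in encl",np.round(p*1000,1),"F encl",np.round(E.T@s['force'],1))
ME=E.T@M; print("tool axes in encl (cols)\n",np.round(ME,3),"tilt",np.degrees(np.arccos(-M[2,2])))
t=p+ME[:,2]*.011; print("tip in encl",np.round(t*1000,1),"s",round(((-t[0]+t[2]-.075)*.7071)*1000,1),"perp",round(((t[0]+t[2]-.075)*.7071)*1000,1))
E
python3 st.py
```

```text
t: 3.75
tool_pos: [0.8045, -0.0415, 0.4095]
orientation: [0.173, 3.089, 0.002]
force: [0.7, -0.6, -1.9]
opening: 0.0007
t 3.75 q [-0.117  0.932  0.027  0.005  2.134 -1.573] pos [ 0.8045 -0.0415  0.4095] F [ 0.7 -0.6 -1.9] op 0.0007
tcp in encl [237.  -52.8 409.5] F encl [ 0.8 -0.6 -1.9]
tool axes in encl (cols)
 [[-0.999 -0.     0.048]
 [ 0.     1.     0.004]
 [-0.048  0.004 -0.999]] tilt 2.7325631877260848
tip in encl [237.6 -52.7 398.5] s 60.8 perp 396.8
```

```bash
python3 -m creep '[[-0.041,0,0,0,255],[-0.041,0,0,0,255],[-0.041,0,0,0,255]]'; python3 st.py; python3 -m creep '[[0,0,-0.041,0,255],[0,0,-0.041,0,255],[0,0,-0.041,0,255]]'; python3 st.py
```

```text
t: 4.0
tool_pos: [0.8563, -0.0512, 0.3844]
orientation: [0.168, 3.0, 0.001]
force: [1.0, -0.2, 0.3]
opening: 0.0006
t 4.0 q [-0.124  0.97   0.024  0.011  2.011 -1.578] pos [ 0.8563 -0.0512  0.3844] F [ 1.  -0.2  0.3] op 0.0006
tcp in encl [289.6 -56.6 384.4] F encl [ 1.  -0.1  0.3]
tool axes in encl (cols)
 [[-0.991 -0.     0.137]
 [ 0.001  1.     0.008]
 [-0.137  0.008 -0.991]] tilt 7.860204149330896
tip in encl [291.1 -56.5 373.5] s 5.2 perp 416.9
t: 4.25
tool_pos: [0.8053, -0.0482, 0.4832]
orientation: [0.166, 2.967, 0.001]
force: [0.5, 0.3, 2.1]
opening: 0.0003
t 4.25 q [-0.13   0.844  0.024  0.015  2.104 -1.58 ] pos [ 0.8053 -0.0482  0.4832] F [0.5 0.3 2.1] op 0.0003
tcp in encl [238.7 -59.4 483.2] F encl [0.4 0.4 2.1]
tool axes in encl (cols)
 [[-0.986 -0.001  0.168]
 [ 0.001  1.     0.01 ]
 [-0.168  0.01  -0.986]] tilt 9.70827927856741
tip in encl [240.5 -59.3 472.4] s 110.9 perp 451.1
```

```bash
python3 -m creep '[[-0.041,0,0,0,255],[-0.041,0,0,0,255],[-0.041,0,0,0,255],[-0.041,0,0,0,255],[-0.041,0,0,0,255],[-0.041,0,0,0,255],[-0.041,0,0,0,255],[-0.041,0,0,0,255]]'; python3 st.py
```

```text
t: 4.92
tool_pos: [0.9346, -0.071, 0.443]
orientation: [0.154, 2.742, -0.004]
force: [0.3, 0.4, 0.4]
opening: 0.0006
t 4.9167 q [-0.144  0.93   0.024  0.032  1.793 -1.589] pos [ 0.9346 -0.071   0.443 ] F [0.3 0.4 0.4] op 0.0006
tcp in encl [369.6 -67.6 443. ] F encl [0.3 0.4 0.4]
tool axes in encl (cols)
 [[-0.923 -0.003  0.385]
 [ 0.004  1.     0.019]
 [-0.385  0.019 -0.923]] tilt 22.658818253128324
tip in encl [373.9 -67.4 432.8] s -11.3 perp 517.4
```

```bash
python3 -m creep '[[-0.041,0.006,0,0,255],[-0.041,0.006,0,0,255],[-0.041,0.006,0,0,255],[-0.041,0.006,0,0,255],[-0.041,0.006,0,0,255],[-0.041,0.006,0,0,255],[-0.041,0.006,0,0,255],[-0.041,0.006,0,0,255]]'; python3 st.py
```

```text
t: 5.58
tool_pos: [1.0255, -0.0459, 0.4796]
orientation: [0.14, 2.501, -0.004]
force: [-0.0, -0.1, 0.4]
opening: 0.0006
t 5.5833 q [-0.105  0.944  0.024  0.026  1.538 -1.556] pos [ 1.0255 -0.0459  0.4796] F [-0.  -0.1  0.4] op 0.0006
tcp in encl [457.2 -32.5 479.6] F encl [-0.  -0.1  0.4]
tool axes in encl (cols)
 [[-0.805 -0.01   0.594]
 [ 0.01   0.999  0.031]
 [-0.594  0.031 -0.804]] tilt 36.474820504387935
tip in encl [463.7 -32.2 470.7] s -48.1 perp 607.7
```

```bash
python3 -m creep '[[-0.041,0,0,0,255],[-0.041,0,0,0,255],[-0.041,0,0,0,255],[-0.041,0,0,0,255]]'; python3 st.py
```

```text
t: 5.92
tool_pos: [1.0532, -0.0577, 0.5228]
orientation: [0.133, 2.382, -0.003]
force: [-0.3, -0.4, -0.1]
opening: 0.0006
t 5.9167 q [-0.119  0.927  0.024  0.042  1.436 -1.567] pos [ 1.0532 -0.0577  0.5228] F [-0.3 -0.4 -0.1] op 0.0006
tcp in encl [486.  -41.1 522.8] F encl [-0.3 -0.4 -0.1]
tool axes in encl (cols)
 [[-0.728 -0.015  0.685]
 [ 0.014  0.999  0.036]
 [-0.685  0.036 -0.728]] tilt 43.30715904879837
tip in encl [493.6 -40.7 514.8] s -38.0 perp 660.0
```

```bash
python3 -m creep '[[0.034,0.0052,-0.017,0,255],[0.034,0.0052,-0.017,0,255],[0.034,0.0052,-0.017,0,255],[0.034,0.0052,-0.017,0,255],[0.034,0.0052,-0.017,0,255],[0.034,0.0052,-0.017,0,255],[0.034,0.0052,-0.017,0,255],[0.034,0.0052,-0.017,0,255],[0.034,0.0052,-0.017,0,255],[0.034,0.0052,-0.017,0,255]]'; python3 st.py
```

```text
t: 6.75
tool_pos: [0.775, 0.0147, 0.4457]
orientation: [0.134, 2.381, -0.002]
force: [-0.2, -0.6, 1.0]
opening: 0.0007
t 6.75 q [-0.041 -0.143  1.512 -0.014  1.016 -1.497] pos [0.775  0.0147 0.4457] F [-0.2 -0.6  1. ] op 0.0007
tcp in encl [ 2.015e+02 -2.000e-01  4.457e+02] F encl [-0.1 -0.6  1. ]
tool axes in encl (cols)
 [[-0.728 -0.014  0.685]
 [ 0.015  0.999  0.036]
 [-0.685  0.037 -0.727]] tilt 43.345593569441334
tip in encl [2.091e+02 2.000e-01 4.377e+02] s 108.6 perp 404.3
```

```bash
python3 -m creep '[[0.0318,0.0046,-0.0153,0,255],[0.0318,0.0046,-0.0153,0,255],[0.0318,0.0046,-0.0153,0,255],[0.0318,0.0046,-0.0153,0,255],[0.0318,0.0046,-0.0153,0,255],[0.0318,0.0046,-0.0153,0,255],[0.0318,0.0046,-0.0153,0,255],[0.0318,0.0046,-0.0153,0,255],[0.0318,0.0046,-0.0153,0,255]]'; python3 st.py
```

```text
t: 7.5
tool_pos: [0.4999, 0.0982, 0.3485]
orientation: [0.142, 2.412, -0.023]
force: [1.2, 0.0, -1.7]
opening: 0.0004
t 7.5 q [ 0.274 -0.891  2.18  -0.255  1.172 -1.163] pos [0.4999 0.0982 0.3485] F [ 1.2  0.  -1.7] op 0.0004
tcp in encl [-81.2  52.1 348.5] F encl [ 1.2  0.1 -1.7]
tool axes in encl (cols)
 [[-0.749 -0.003  0.663]
 [ 0.013  1.     0.019]
 [-0.663  0.023 -0.748]] tilt 41.54870588853077
tip in encl [-73.9  52.3 340.3] s 239.9 perp 135.3
```

```bash
cat > kin.py <<'E'
from h import *
from scipy.optimize import least_squares
D=[([1.14862,.13036,1.48819,0,1.52296,-.0854],[.19826,.56633,.20006]),
([-.17975,-.27088,1.41742,0,1.99652,-1.6388],[.43256,-.02663,.44935]),
([-.117,.932,.027,.005,2.134,-1.573],[.8045,-.0415,.4095]),
([-.124,.97,.024,.011,2.011,-1.578],[.8563,-.0512,.3844]),
([-.130,.844,.024,.015,2.104,-1.58],[.8053,-.0482,.4832]),
([-.144,.93,.024,.032,1.793,-1.589],[.9346,-.071,.443]),
([-.105,.944,.024,.026,1.538,-1.556],[1.0255,-.0459,.4796]),
([-.119,.927,.024,.042,1.436,-1.567],[1.0532,-.0577,.5228]),
([-.041,-.143,1.512,-.014,1.016,-1.497],[.775,.0147,.4457]),
([.274,-.891,2.18,-.255,1.172,-1.163],[.4999,.0982,.3485])]
Rz=lambda a:R.from_euler('z',a).as_matrix(); Ry=lambda a:R.from_euler('y',a).as_matrix()
def fk(p,q):
    W=Rz(q[0])@Ry(q[1]+q[2])@Rz(q[3])@Ry(q[4])
    return Rz(q[0])@(np.array([p[0],p[7],p[1]])+Ry(q[1])@np.array([p[2],0,p[3]])+Ry(q[1]+q[2])@(np.array([p[4],0,p[5]])))+W@np.array([0,0,p[6]]), W
r=least_squares(lambda p:np.concatenate([fk(p,q)[0]-x for q,x in D]),[0,.35,0,.4,0,.4,.25,.05])
P=r.x
if __name__=="__main__":
    print(np.round(P,4)); print(np.round(r.fun*1000,1).reshape(-1,3))
    lo=np.array([-2.96,-.89,.02,-1.34,0,-2.66]);hi=np.array([2.96,2.26,2.5,4.48,2.73,2.66])
    V=[.5748,.0374,-.1118]
    for tilt in (35,40,43,45):
      for tip in [(-43,112),(-74,145),(-100,180),(-130,210),(-74,165)]:
        for y in (50,175,-75,-165,):
          t=np.radians(tilt); z=w([0,0,V[2]],[np.sin(t),0.02,-np.cos(t)])[0]; tp=w(V,np.array([tip[0],y,tip[1]])/1000)[0]-.011*z/np.linalg.norm(z)
          f=lambda q:np.concatenate([(fk(P,q)[0]-tp)*10,fk(P,q)[1][:,2]-z/np.linalg.norm(z)])
          best=min((least_squares(f,q0,bounds=(lo[:5],hi[:5])) for q0 in ([.2,-.4,1.9,-.1,1,],[-.2,-.6,2.2,.2,1])),key=lambda b:b.cost)
          if best.cost>1e-6 or y==50: print(tilt,tip,y,np.round(best.x,2),"%.1e"%best.cost)
E
python3 kin.py
```

```text
[2.000e-04 3.184e-01 0.000e+00 3.690e-01 6.170e-02 5.532e-01 3.962e-01
 5.130e-02]
[[-0.1 -0.  -0. ]
 [ 0.1  0.1 -0.1]
 [ 0.1  0.3  0.4]
 [-0.2  0.2  0.1]
 [-0.  -0.2  0.4]
 [-0.1 -0.2  0. ]
 [ 0.1 -0.3 -0.7]
 [ 0.   0.  -0.2]
 [ 0.2  0.1  0.3]
 [-0.  -0.1 -0.1]]
35 (-43, 112) 50 [ 0.19 -0.6   2.38 -0.22  0.77] 4.9e-29
35 (-74, 145) 50 [ 0.22 -0.76  2.41 -0.21  0.91] 6.9e-21
35 (-74, 145) -75 [-0.23 -0.89  2.47  0.1   0.99] 5.1e-04
35 (-74, 145) -165 [-0.57 -0.89  2.48  0.32  1.03] 4.9e-06
35 (-100, 180) 50 [ 0.25 -0.89  2.42 -0.22  1.04] 1.7e-16
35 (-100, 180) -75 [-0.22 -0.89  2.38  0.07  1.16] 6.6e-03
35 (-100, 180) -165 [-0.62 -0.89  2.39  0.32  1.2 ] 3.6e-03
35 (-130, 210) 50 [ 0.33 -0.89  2.34 -0.27  1.2 ] 2.5e-03
35 (-130, 210) -75 [-0.2  -0.89  2.3   0.04  1.31] 1.9e-02
35 (-130, 210) -165 [-0.67 -0.89  2.31  0.32  1.37] 1.3e-02
35 (-74, 165) 50 [ 0.22 -0.78  2.39 -0.21  0.95] 1.3e-24
35 (-74, 165) -75 [-0.23 -0.89  2.43  0.09  1.03] 7.2e-04
35 (-74, 165) -165 [-0.57 -0.89  2.44  0.32  1.07] 4.8e-05
40 (-43, 112) 50 [ 0.22 -0.68  2.47 -0.3   0.7 ] 1.8e-22
40 (-43, 112) -75 [-
[... 1850 characters left out ...]
5 (-74, 145) 50 [ 0.32 -0.83  2.5  -0.4   0.85] 3.2e-03
45 (-74, 145) -75 [-0.19 -0.89  2.48  0.04  0.96] 2.0e-02
45 (-74, 145) -165 [-0.68 -0.89  2.5   0.48  1.06] 1.2e-02
45 (-100, 180) 50 [ 0.44 -0.89  2.47 -0.5   1.01] 6.9e-03
45 (-100, 180) -75 [-0.15 -0.89  2.38 -0.01  1.13] 4.1e-02
45 (-100, 180) -165 [-0.81 -0.89  2.43  0.55  1.26] 2.7e-02
45 (-130, 210) 50 [ 0.55 -0.89  2.41 -0.57  1.18] 1.6e-02
45 (-130, 210) -75 [-0.1  -0.89  2.31 -0.07  1.28] 6.6e-02
45 (-130, 210) -165 [-0.91 -0.89  2.37  0.58  1.44] 4.6e-02
45 (-74, 165) 50 [ 0.31 -0.89  2.5  -0.38  0.88] 1.7e-03
45 (-74, 165) -75 [-0.19 -0.89  2.44  0.04  1.  ] 2.1e-02
45 (-74, 165) -165 [-0.72 -0.89  2.47  0.51  1.11] 1.3e-02
```

```bash
python3 -m creep '[[0.029,0,-0.027,0,255],[0.029,0,-0.027,0,255],[0.029,0,-0.027,0,255]]'; python3 st.py
```

```text
t: 7.75
tool_pos: [0.4309, 0.1503, 0.372]
orientation: [0.166, 2.443, -0.069]
force: [0.6, 1.4, -0.4]
opening: 0.0003
t 7.75 q [ 0.606 -0.893  2.123 -0.461  1.386 -0.867] pos [0.4309 0.1503 0.372 ] F [ 0.6  1.4 -0.4] op 0.0003
tcp in encl [-155.6   96.1  372. ] F encl [ 0.4  1.5 -0.4]
tool axes in encl (cols)
 [[-0.768  0.026  0.64 ]
 [ 0.016  1.    -0.022]
 [-0.64  -0.007 -0.768]] tilt 39.78790381804495
tip in encl [-148.5   95.9  363.6] s 309.1 perp 99.0
```

```bash
cat > feas.py <<'E'
from kin import *
lo=np.array([-2.96,-.875,.02,-1.34,0]);hi=np.array([2.96,2.26,2.48,4.48,2.73])
V=[.5748,.0374,-.1118]
def ok(tilt,tip,y,ly):
  t=np.radians(tilt); z=np.array([np.sin(t),ly,-np.cos(t)]); z/=np.linalg.norm(z); z=w([0,0,V[2]],z)[0]; tp=w(V,np.array([tip[0],y,tip[1]])/1000)[0]-.011*z
  f=lambda q:np.concatenate([(fk(P,q)[0]-tp)*10,fk(P,q)[1][:,2]-z])
  b=min((least_squares(f,q0,bounds=(lo,hi)) for q0 in ([.2,-.4,1.9,-.1,1,],[-.2,-.6,2.2,.2,1])),key=lambda b:b.cost)
  return b.cost<1e-6,b.x
if __name__=="__main__":
  for ly in (0.1,0.03,-.03,-.1):
    for tip in [(-48,115),(-66,145),(-66,165)]:
      print(ly,tip,[(y,max([t for t in range(24,46,2) if ok(t,tip,y,ly)[0]],default=None)) for y in (175,120,70,40,-5,-50,-80,-125,-165)])
E
python3 feas.py
```

```text
0.1 (-48, 115) [(175, 44), (120, 42), (70, 38), (40, 36), (-5, 34), (-50, 34), (-80, 34), (-125, 36), (-165, 36)]
0.1 (-66, 145) [(175, 44), (120, 42), (70, 38), (40, 36), (-5, 34), (-50, 34), (-80, 34), (-125, 34), (-165, 36)]
0.1 (-66, 165) [(175, 44), (120, 44), (70, 40), (40, 36), (-5, 34), (-50, 32), (-80, 32), (-125, 34), (-165, 36)]
0.03 (-48, 115) [(175, 44), (120, 44), (70, 40), (40, 38), (-5, 36), (-50, 34), (-80, 34), (-125, 34), (-165, 36)]
0.03 (-66, 145) [(175, 44), (120, 44), (70, 40), (40, 38), (-5, 36), (-50, 34), (-80, 34), (-125, 34), (-165, 36)]
0.03 (-66, 165) [(175, 44), (120, 44), (70, 42), (40, 38), (-5, 36), (-50, 34), (-80, 32), (-125, 34), (-165, 34)]
-0.03 (-48, 115) [(175, 44), (120, 44), (70, 42), (40, 40), (-5, 36), (-50, 34), (-80, 34), (-125, 34), (-165, 34)]
-0.03 (-66, 145) [(175, 44), (120, 44), (70, 42), (40, 40), (-5, 36), (-50, 34), (-80, 34), (-125, 34), (-165, 34)]
-0.03 (-66, 165) [(175, 44), (120, 44), (70, 44), (40, 40), (-5, 36), (-50, 34), (-80, 34), (-125, 32), (-165, 34)]
-0.1 (-48, 115) [(175, 44), (120, 44), (70, 44), (40, 42), (-5, 38), (-50, 36), (-80, 34), (-125, 34), (-165, 34)]
-0.1 (-66, 145) [(175, 44), (120, 44), (70, 44), (40, 42), (-5, 38), (-50, 36), (-80, 34), (-125, 34), (-165, 34)]
-0.1 (-66, 165) [(175, 44), (120, 44), (70, 44), (40, 44), (-5, 40), (-50, 36), (-80, 34), (-125, 32), (-165, 34)]
```

```bash
python3 - <<'E'
from feas import *
for y in (100,120,140):
  for tip in [(-148,364),(-120,364),(-120,300),(-100,270),(-95,240),(-80,200),(-70,165),(-58,130),(-48,115)]:
    print(y,tip,ok(39.8,tip,y,-.022)[0],np.round(ok(39.8,tip,y,-.022)[1],2))
E
```

```text
100 (-148, 364) False [ 0.62 -0.87  2.11 -0.47  1.39]
100 (-120, 364) True [ 0.55 -0.82  2.09 -0.44  1.33]
100 (-120, 300) True [ 0.55 -0.85  2.22 -0.45  1.24]
100 (-100, 270) True [ 0.51 -0.81  2.25 -0.44  1.15]
100 (-95, 240) True [ 0.5  -0.79  2.3  -0.45  1.09]
100 (-80, 200) True [ 0.47 -0.73  2.34 -0.46  0.99]
100 (-70, 165) True [ 0.45 -0.67  2.37 -0.48  0.9 ]
100 (-58, 130) True [ 0.43 -0.59  2.38 -0.51  0.81]
100 (-48, 115) True [ 0.42 -0.53  2.38 -0.52  0.75]
120 (-148, 364) True [ 0.67 -0.83  2.09 -0.5   1.38]
120 (-120, 364) True [ 0.6  -0.77  2.06 -0.47  1.33]
120 (-120, 300) True [ 0.6  -0.8   2.19 -0.48  1.24]
120 (-100, 270) True [ 0.56 -0.75  2.22 -0.47  1.15]
120 (-95, 240) True [ 0.55 -0.73  2.26 -0.48  1.09]
120 (-80, 200) True [ 0.52 -0.67  2.3  -0.49  0.99]
120 (-70, 165) True [ 0.5  -0.61  2.33 -0.52  0.91]
120 (-58, 130) True [ 0.48 -0.53  2.35 -0.55  0.81]
120 (-48, 115) True [ 0.47 -0.48  2.34 -0.56  0.76]
140 (-148, 364) True [ 0.72 -0.77  2.06 -0.52  1.38]
140 (-120, 364) True [ 0.65 -0.72  2.03 -0.49  1.33]
140 (-120, 300) True [ 0.65 -0.74  2.16 -0.51  1.24]
140 (-100, 270) True [ 0.61 -0.69  2.19 -0.5   1.15]
140 (-95, 240) True [ 0.6  -0.68  2.23 -0.51  1.09]
140 (-80, 200) True [ 0.57 -0.61  2.27 -0.53  1.  ]
140 (-70, 165) True [ 0.55 -0.56  2.3  -0.55  0.91]
140 (-58, 130) True [ 0.53 -0.48  2.31 -0.58  0.82]
140 (-48, 115) True [ 0.51 -0.43  2.31 -0.6   0.77]
```

```bash
python3 -m creep '[[0.010,0.0126,0.0333,0,0],[0.010,0.0126,0.0333,0,0],[0.0096,0.0005,0.031,0,0],[0.0096,0.0005,0.031,0,0],[0,0,0,0,0],[0,0,0,0,0]]'; python3 st.py; python3 - <<'E'
from h import *
for c in ("top","scene"): cv2.imwrite(f"pics/{c}1.png",read_camera(c)[100:360,100:500,::-1])
E
```

```text
t: 8.25
tool_pos: [0.4859, 0.1677, 0.2458]
orientation: [0.163, 2.446, -0.071]
force: [0.3, 0.1, 0.7]
opening: 0.0357
t 8.25 q [ 0.55  -0.733  2.267 -0.479  1.092 -0.777] pos [0.4859 0.1677 0.2458] F [0.3 0.1 0.7] op 0.0357
tcp in encl [-102.9  119.5  245.8] F encl [0.3 0.1 0.7]
tool axes in encl (cols)
 [[-0.77   0.025  0.637]
 [ 0.013  1.    -0.023]
 [-0.637 -0.009 -0.771]] tilt 39.59904353987943
tip in encl [-95.9 119.3 237.3] s 182.6 perp 47.0
```

View pics/top1.png

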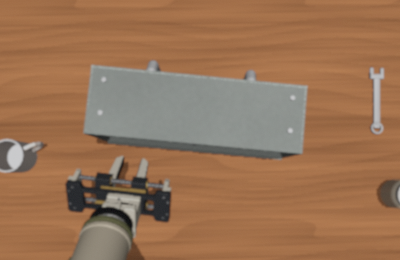

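View pics/scene1.png

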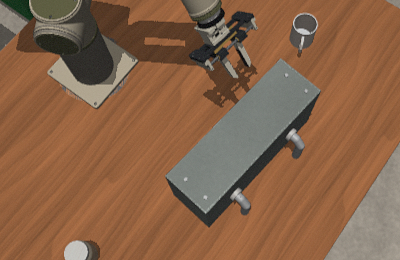

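```bash
python3 -m creep '[[0,0,0,0,0],[0,0,0,0,0],[0,0,0,0,0],[0,0,0,0,0],[0,0,0,0,0],[0,0,0,0,0],[0,0,0,0,0],[0.0144,0.001,0.0368,0,0],[0.0144,0.001,0.0368,0,0],[0,0,0,0,0]]'; python3 st.py
```

```text
t: 9.18
tool_pos: [0.5084, 0.1643, 0.1629]
orientation: [0.162, 2.454, -0.076]
force: [-2.0, -0.9, -1.7]
opening: 0.0931
t 9.1833 q [ 0.504 -0.602  2.339 -0.515  0.9   -0.715] pos [0.5084 0.1643 0.1629] F [-2.  -0.9 -1.7] op 0.0931
tcp in encl [-80.1 118.7 162.9] F encl [-1.9 -1.1 -1.7]
tool axes in encl (cols)
 [[-0.775  0.025  0.631]
 [ 0.011  1.    -0.026]
 [-0.631 -0.013 -0.775]] tilt 39.16640864952964
tip in encl [-73.2 118.4 154.4] s 107.9 perp 4.4
```

```bash
python3 -m creep '[[0.0028,0.001,0.0216,0,0],[0.0028,0.001,0.0216,0,0],[0,0,0,0,0]]'; python3 st.py
```

```text
t: 9.43
tool_pos: [0.534, 0.164, 0.1325]
orientation: [0.163, 2.448, -0.072]
force: [-0.9, -0.1, -1.7]
opening: 0.0929
t 9.4333 q [ 0.468 -0.485  2.325 -0.546  0.788 -0.681] pos [0.534  0.164  0.1325] F [-0.9 -0.1 -1.7] op 0.0929
tcp in encl [-54.6 121.2 132.5] F encl [-0.9 -0.2 -1.7]
tool axes in encl (cols)
 [[-0.772  0.025  0.636]
 [ 0.013  1.    -0.024]
 [-0.636 -0.01  -0.772]] tilt 39.50770821845375
tip in encl [-47.6 121.  124. ] s 68.3 perp 1.0
```

```bash
python3 -m creep '[[0,0,0.010,0,0],[0,-0.013,0,0,0],[0,-0.013,0,0,0],[0,0,0,0,0]]'; python3 st.py; for i in 1 2; do python3 -m creep '[[0,-0.003,0,0,0]]' | grep -E 'force|tool_pos'; done
```

```text
t: 9.77
tool_pos: [0.5375, 0.1373, 0.1295]
orientation: [0.164, 2.443, -0.07]
force: [-0.2, 0.2, 0.4]
opening: 0.0927
t 9.7667 q [ 0.392 -0.532  2.363 -0.499  0.754 -0.774] pos [0.5375 0.1373 0.1295] F [-0.2  0.2  0.4] op 0.0927
tcp in encl [-48.3  95.1 129.5] F encl [-0.2  0.1  0.4]
tool axes in encl (cols)
 [[-0.769  0.025  0.639]
 [ 0.014  1.    -0.022]
 [-0.64  -0.008 -0.769]] tilt 39.759244424059126
tip in encl [-41.2  94.9 121.1] s 61.7 perp 3.4
tool_pos: [0.5377, 0.1356, 0.1302]
force: [0.9, 0.7, 0.8]
tool_pos: [0.5373, 0.1329, 0.1298]
force: [-0.5, -0.4, 0.5]
```

```bash
for i in 1 2 3 4; do python3 -m creep '[[0,-0.003,0,0,0]]' | grep -E 'force|tool_pos'; done; python3 st.py
```

```text
tool_pos: [0.5366, 0.1299, 0.1292]
force: [0.4, -0.9, -0.6]
tool_pos: [0.5361, 0.1268, 0.1287]
force: [0.4, -0.1, -0.5]
tool_pos: [0.5355, 0.1236, 0.1284]
force: [0.0, 0.4, 0.5]
tool_pos: [0.535, 0.1204, 0.1282]
force: [-0.0, 0.1, -0.5]
t 10.2667 q [ 0.345 -0.575  2.393 -0.459  0.745 -0.845] pos [0.535  0.1204 0.1282] F [-0.   0.1 -0.5] op 0.0932
tcp in encl [-48.8  78.1 128.2] F encl [-0.   0.1 -0.5]
tool axes in encl (cols)
 [[-0.769  0.024  0.639]
 [ 0.013  1.    -0.021]
 [-0.639 -0.007 -0.769]] tilt 39.72707725746168
tip in encl [-41.7  77.9 119.7] s 61.1 perp 2.1
```

```bash
python3 -m creep '[[0,0,0,0,40],[0,0,0,0,40],[0,0,0,0,40],[0,0,0,0,40]]' 10| grep -vE "ori"; for i in 1 2 3 4; do python3 -m creep '[[0,-0.002,0,0,40]]' | grep -E 'force|tool_pos|op'; done; python3 st.py
```

```text
t: 10.6
tool_pos: [0.5352, 0.1206, 0.1281]
force: [-1.3, -0.1, 0.0]
opening: 0.0785
tool_pos: [0.5349, 0.1189, 0.1281]
force: [-0.0, 1.1, -0.0]
opening: 0.0786
tool_pos: [0.5345, 0.1167, 0.1281]
force: [-0.4, -0.9, 0.0]
opening: 0.0783
tool_pos: [0.5343, 0.1145, 0.1281]
force: [0.5, -0.5, 0.4]
opening: 0.0784
tool_pos: [0.534, 0.1125, 0.1281]
force: [-0.3, 0.6, -0.0]
opening: 0.0787
t 10.9333 q [ 0.323 -0.595  2.405 -0.44   0.743 -0.879] pos [0.534  0.1125 0.1281] F [-0.3  0.6 -0. ] op 0.0787
tcp in encl [-48.9  70.  128.1] F encl [-0.4  0.6 -0. ]
tool axes in encl (cols)
 [[-0.769  0.024  0.639]
 [ 0.014  1.    -0.021]
 [-0.639 -0.007 -0.769]] tilt 39.725425950037234
tip in encl [-41.9  69.8 119.7] s 61.2 perp 1.9
```

```bash
for i in 1 2 3 ; do python3 -m creep '[[0,-0.002,0,0,40]]' | grep -E 'force|tool_pos|op'; done; python3 st.py | grep tip
```

```text
tool_pos: [0.5337, 0.1104, 0.1282]
force: [-0.3, 0.3, 0.6]
opening: 0.0784
tool_pos: [0.5335, 0.1084, 0.1282]
force: [-0.5, 0.2, -0.3]
opening: 0.0784
tool_pos: [0.5332, 0.1065, 0.1283]
force: [0.2, 0.3, -0.1]
opening: 0.0781
tip in encl [-42.   63.8 119.8] s 61.4 perp 2.0
```

```bash
for i in 1 2 3 4; do python3 -m creep '[[0,0.0,0,0,80]]' 5 | grep -E 'force|op'; done; python3 st.py
```

```text
force: [0.4, 0.6, 0.0]
opening: 0.075
force: [0.3, 0.3, 0.1]
opening: 0.0695
force: [0.3, 0.6, 0.0]
opening: 0.0653
force: [0.4, -0.2, 0.1]
opening: 0.0642
t 11.5167 q [ 0.306 -0.61   2.414 -0.425  0.741 -0.904] pos [0.5333 0.1067 0.1282] F [ 0.4 -0.2  0.1] op 0.0642
tcp in encl [-49.   64.3 128.2] F encl [ 0.4 -0.1  0.1]
tool axes in encl (cols)
 [[-0.769  0.024  0.639]
 [ 0.014  1.    -0.021]
 [-0.639 -0.007 -0.769]] tilt 39.73186551329248
tip in encl [-42.   64.1 119.8] s 61.4 perp 2.0
```

```bash
python3 - <<'E'
from h import *
V=[0.5748,0.0374,-0.1118]
for c in ("top","scene"):
    im=read_camera(c).copy()
    cv2.imwrite(f"pics/{c}2.png",cv2.resize(im[130:330,150:420,::-1],None,fx=2.9,fy=2.9,interpolation=cv2.INTER_CUBIC))
    for n in ("hood_edge","pivot_left","pivot_middle","pivot_right","enclosure"):
        P={"hood_edge":[-.066,0,.24],"pivot_left":[0,.125,.075],"pivot_middle":[0,0,.075],"pivot_right":[0,-.125,.075],"enclosure":[0,0,0]}[n]
        print(c,n,proj(c,w(V,P))[0].round(1),tip_of(c,n)[:2])
E
```

```text
top hood_edge [293.3 243.1] [{'pixel': [293.1, 239.0], 'confidence': 0.94}]
top pivot_left [246.8 216.9] [{'pixel': [490.3, 293.7], 'confidence': 0.55}]
top pivot_middle [297.  221.5] []
top pivot_right [347.  226.2] []
top enclosure [297.3 224.9] []
scene hood_edge [324.3 215.8] [{'pixel': [322.4, 213.9], 'confidence': 0.76}]
scene pivot_left [368.  220.6] [{'pixel': [261.5, 399.7], 'confidence': 0.64}]
scene pivot_middle [340.6 249.5] []
scene pivot_right [312.1 279.6] []
scene enclosure [339.8 256.5] []
```

View pics/top2.png

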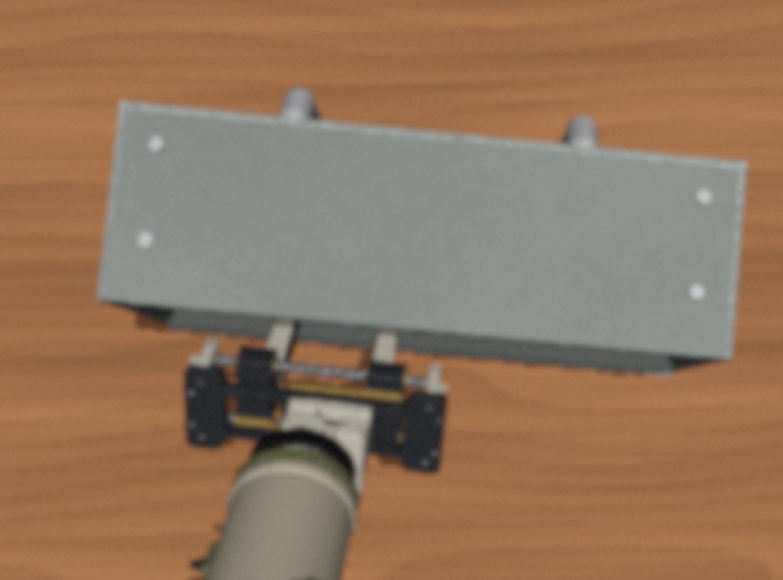

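```bash
python3 - <<'E'
from h import *
V=[0.5748,0.0374,-0.1118]
c,s=np.cos(V[2]),np.sin(V[2])
for u in (268,295,373,398):
    q=ray("top",[150+u/2.9,130+332/2.9],.16)-[V[0],V[1],0]
    print(u,np.round([c*q[0]+s*q[1],-s*q[0]+c*q[1]],4))
E
```

```text
268 [-0.0741  0.117 ]
295 [-0.0722  0.096 ]
373 [-0.0666  0.0351]
398 [-0.0648  0.0155]
```

View pics/scene2.png

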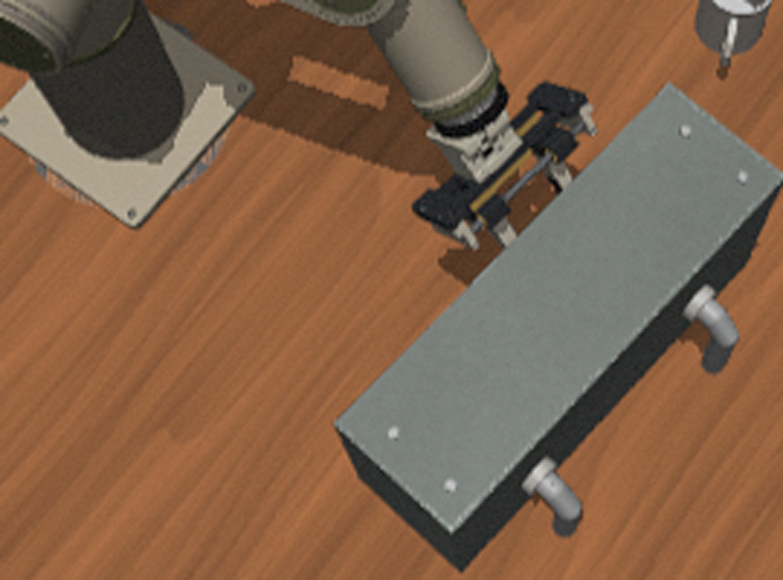

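```bash
for i in 1 2 3; do python3 -m creep '[[0,0,0.005,0,80]]' | grep -E 'force|op'; done; python3 st.py
```

```text
force: [0.5, 1.2, 0.1]
opening: 0.0639
force: [-0.5, -0.2, -0.2]
opening: 0.0637
force: [-4.8, 1.1, 5.6]
opening: 0.0642
t 12.3667 q [ 0.293 -0.555  2.403 -0.436  0.695 -0.894] pos [0.5431 0.1053 0.1163] F [-4.8  1.1  5.6] op 0.0642
tcp in encl [-39.1  63.9 116.3] F encl [-4.9  0.5  5.6]
tool axes in encl (cols)
 [[-0.769  0.024  0.639]
 [ 0.014  1.    -0.021]
 [-0.639 -0.007 -0.769]] tilt 39.73890575255397
tip in encl [-32.1  63.7 107.8] s 45.9 perp 0.5
```

```bash
python3 - <<'E'
from h import *
s=read_state(); M=R.from_rotvec(s['orientation']).as_matrix()
print("F tool",M.T@s['force'],"T tool",M.T@s['wrist_torque'],s['joint_torque'])
E
```

```text
F tool [ 0.20760442  0.3869776  -7.45742465] T tool [-0.33706553  0.29535838 -0.01575397] [  0.36564047 -24.35455084 -50.04085779  -1.71923764  -2.99873628
  -0.11246288]
```

```bash
cat > ft.py <<'E'
from h import *
s=read_state(); M=R.from_rotvec(s['orientation']).as_matrix()
print("F tool",np.round(M.T@s['force'],2),"T tool",np.round(M.T@s['wrist_torque'],3),"op",round(s['opening'],4),"t",s['t'])
E
python3 -m creep '[[0,0,-0.006,0,80]]' >/dev/null; python3 ft.py;python3 st.py | grep tip; python3 -m creep '[[0,0,0,0,80]]' >/dev/null; python3 ft.py
```

```text
F tool [ 0.17  0.11 -1.16] T tool [0.027 0.333 0.03 ] op 0.064 t 12.45
tip in encl [-36.6  63.2 110.7] s 51.2 perp -0.6
F tool [-0.12 -0.57  0.54] T tool [-0.013  0.307  0.01 ] op 0.064 t 12.5333
```

```bash
python3 -m creep '[[0,0,-0.012,0,80],[0,0.02,0,0,80],[0,0,0.012,0,80]]' >/dev/null; python3 ft.py; for i in 1 2 3 ; do python3 -m creep '[[0,0,0.004,0,80]]' >/dev/null; python3 ft.py; done; python3 st.py
```

```text
F tool [-0.84 -0.05  0.45] T tool [-0.016  0.282 -0.065] op 0.0641 t 12.7833
F tool [ 0.82 -0.24 -0.09] T tool [0.01  0.338 0.052] op 0.064 t 12.8667
F tool [ 0.09 -0.59  0.19] T tool [0.034 0.302 0.043] op 0.0641 t 12.95
F tool [-0.83  0.74 -0.82] T tool [0.009 0.312 0.053] op 0.0636 t 13.0333
t 13.0333 q [ 0.342 -0.486  2.369 -0.491  0.687 -0.804] pos [0.549  0.1242 0.1113] F [0.2 0.7 1.2] op 0.0636
tcp in encl [-35.3  83.3 111.3] F encl [0.1 0.7 1.2]
tool axes in encl (cols)
 [[-0.77   0.024  0.638]
 [ 0.014  1.    -0.021]
 [-0.638 -0.008 -0.77 ]] tilt 39.68042962154705
tip in encl [-28.3  83.1 102.8] s 39.7 perp -0.3
```

```bash
for i in 1 2 3 4 5 6; do python3 -m creep '[[0,-0.002,0,0,80]]' >/dev/null; python3 ft.py; done; python3 st.py
```

```text
F tool [ 0.46 -0.28  0.01] T tool [-0.053  0.372  0.026] op 0.0638 t 13.1167
F tool [-0.18 -0.93  0.59] T tool [-0.026  0.31   0.032] op 0.064 t 13.2
F tool [-0.05  2.44  0.63] T tool [-0.519  0.452 -0.022] op 0.0639 t 13.2833
F tool [ 0.78 10.1   3.94] T tool [-1.767  0.671 -0.055] op 0.0646 t 13.3667
F tool [ 1.22 10.13  3.07] T tool [-1.835  0.642 -0.036] op 0.0679 t 13.45
F tool [1.33 9.37 3.2 ] T tool [-1.781  0.603 -0.022] op 0.0713 t 13.5333
t 13.5333 q [ 0.311 -0.517  2.387 -0.459  0.68  -0.855] pos [0.5478 0.1139 0.1124] F [ 2.3  9.1 -3.4] op 0.0713
tcp in encl [-35.4  73.  112.4] F encl [ 1.2  9.3 -3.4]
tool axes in encl (cols)
 [[-0.768  0.022  0.64 ]
 [ 0.014  1.    -0.018]
 [-0.64  -0.004 -0.768]] tilt 39.78660725088344
tip in encl [-28.3  72.8 104. ] s 40.5 perp 0.5
```

```bash
python3 -m creep '[[0,0.012,0,0,80]]' 10 >/dev/null; python3 - <<'E'
from h import *
V=[0.5748,0.0374,-0.1118]
tcp=np.array([-.1029,.1195,.2458]); z=np.array([.637,-.023,-.771]); y=np.array([.025,1,-.009]);x=np.array([-.77,.013,-.637])
for c in ("top","scene"):
    im=cv2.imread(f"pics/{c}1.png"); k=4; a,b={"top":(60,130),"scene":(170,0)}[c]
    cr=cv2.resize(im[b:b+110,a:a+140],None,fx=5,fy=5,interpolation=cv2.INTER_CUBIC)
    for dz,col in ((.011,(0,0,255)),(-.015,(255,0,0))):
      for sy in (-1,1):
        for d in (.018,.0355):
          q=proj(c,w(V,tcp+dz*z+sy*d*y))[0]-[100,100]-[a,b]; cv2.circle(cr,(int(q[0]*5),int(q[1]*5)),3,col,-1)
    cv2.imwrite(f"pics/{c}1z.png",cr)
E
```

```text
(no output)
```

View pics/top1z.png

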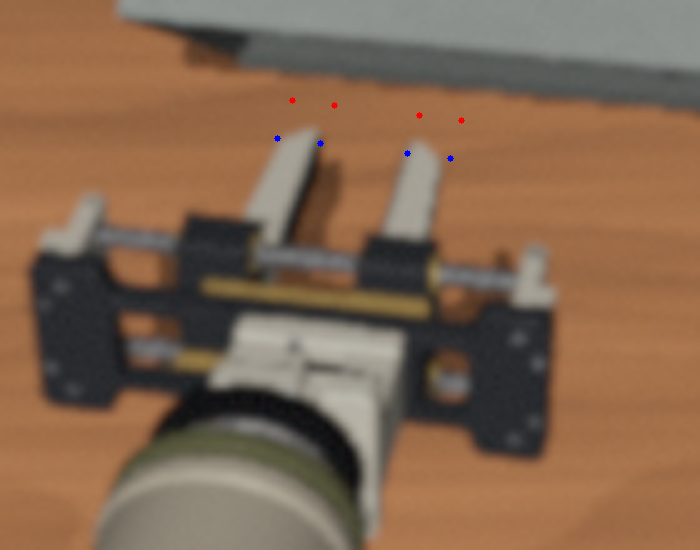

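View pics/scene1z.png

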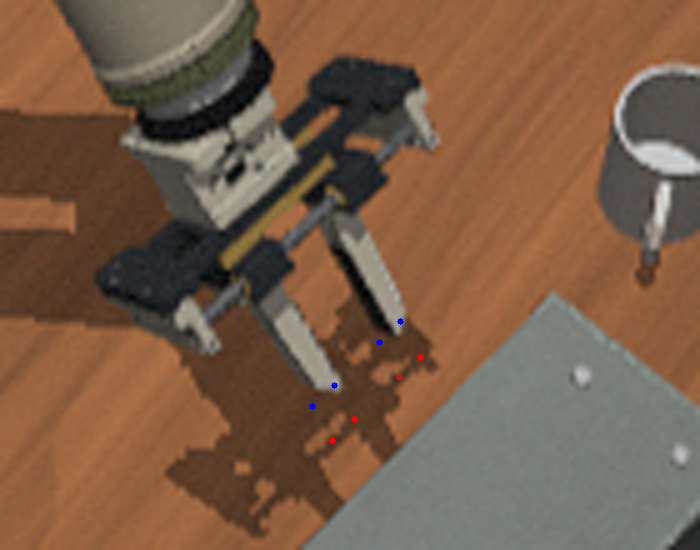

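```bash
sed -i 's/ME\[:,2\]\*.011/ME[:,2]*(-.015)/' st.py; sed -i 's/-.011\*z/+.015*z/' feas.py; python3 st.py; python3 - <<'E'
from feas import *
def tp(s,p=0): return (-.7071*s+.7071*p, 75+.7071*s+.7071*p)
for s in (100,95,80,58):
  print(s,[(y,max([t for t in range(30,46,1) if ok(t,tp(s),y,-.02)[0]],default=None)) for y in (85,40,20,-5,-30,-45,-80,-125,-165)])
E
```

```text
t 13.6167 q [ 0.341 -0.489  2.37  -0.489  0.687 -0.805] pos [0.5491 0.1238 0.1122] F [-0.1 -0.2 -0.1] op 0.0656
tcp in encl [-35.2  83.  112.2] F encl [-0.  -0.2 -0.1]
tool axes in encl (cols)
 [[-0.769  0.025  0.639]
 [ 0.015  1.    -0.021]
 [-0.639 -0.007 -0.769]] tilt 39.75189786917895
tip in encl [-44.8  83.3 123.7] s 66.1 perp 2.8
100 [(85, 45), (40, 40), (20, 38), (-5, 37), (-30, 36), (-45, 35), (-80, 34), (-125, 34), (-165, 35)]
95 [(85, 45), (40, 40), (20, 39), (-5, 37), (-30, 36), (-45, 35), (-80, 35), (-125, 34), (-165, 35)]
80 [(85, 45), (40, 41), (20, 39), (-5, 38), (-30, 37), (-45, 36), (-80, 35), (-125, 35), (-165, 36)]
58 [(85, 45), (40, 43), (20, 41), (-5, 39), (-30, 38), (-45, 38), (-80, 37), (-125, 37), (-165, 37)]
```

```bash
python3 -m creep '[[0,0,-0.015,0,40],[0,0,-0.015,0,40],[0,-0.02,0,0,40],[0,-0.02,0,0,40]]' >/dev/null; python3 st.py;  python3 -m creep '[[0,-0.01,0,0,40],[0,-0.01,0,0,40]]' >/dev/null; python3 st.py
```

```text
t 13.95 q [ 0.255 -0.697  2.449 -0.363  0.767 -1.005] pos [0.5251 0.0887 0.1368] F [ 0.  -1.  -0.2] op 0.0782
tcp in encl [-55.1  45.4 136.8] F encl [ 0.1 -1.  -0.2]
tool axes in encl (cols)
 [[-0.768  0.021  0.64 ]
 [ 0.012  1.    -0.018]
 [-0.641 -0.007 -0.768]] tilt 39.8425147480655
tip in encl [-64.7  45.7 148.3] s 97.6 perp 6.0
t 14.1167 q [ 0.187 -0.747  2.477 -0.305  0.768 -1.101] pos [0.5221 0.067  0.136 ] F [-0.4 -0.3 -0.3] op 0.0783
tcp in encl [-55.7  23.5 136. ] F encl [-0.4 -0.4 -0.3]
tool axes in encl (cols)
 [[-0.768  0.024  0.64 ]
 [ 0.014  1.    -0.021]
 [-0.64  -0.007 -0.768]] tilt 39.79724192856489
tip in encl [-65.3  23.8 147.5] s 97.4 perp 5.1
```

```bash
python3 -m creep '[[0,-0.009,0.004,0,40],[0,-0.009,0.004,0,40],[0,-0.009,0.002,0,40]]' >/dev/null; python3 st.py
```

```text
t 14.3667 q [ 0.09  -0.761  2.498 -0.223  0.738 -1.234] pos [0.5256 0.0397 0.1284] F [-5.7  0.4 -5.8] op 0.0785
tcp in encl [-49.1  -3.2 128.4] F encl [-5.7 -0.2 -5.8]
tool axes in encl (cols)
 [[-0.769  0.024  0.638]
 [ 0.014  1.    -0.021]
 [-0.639 -0.007 -0.769]] tilt 39.70642754637495
tip in encl [-58.7  -2.9 139.9] s 87.4 perp 4.4
```

```bash
python3 ft.py; python3 -m creep '[[0,0,0,0,40]]' >/dev/null; python3 ft.py;  python3 -m creep '[[0.003,0,0,0,40]]' >/dev/null; python3 ft.py; python3 st.py | grep -E 'tip|q'
```

```text
F tool [ 8.1  -0.33  0.84] T tool [0.017 0.699 0.024] op 0.0785 t 14.3667
F tool [ 0.2  -0.42  0.03] T tool [-0.032  0.275  0.018] op 0.0782 t 14.45
F tool [ 0.08 -0.1  -0.05] T tool [-0.046  0.329  0.008] op 0.0787 t 14.5333
t 14.5333 q [ 0.095 -0.758  2.497 -0.229  0.738 -1.224] pos [0.5254 0.0405 0.1277] F [-0.1 -0.1 -0. ] op 0.0787
tip in encl [-59.   -2.1 139.3] s 87.2 perp 3.7
```

```bash
python3 -m creep '[[0,0,0.010,0,40],[0,0,0.010,0,40],[0,0,0.006,0,40],[0,0,0,0,40]]' >/dev/null; python3 ft.py; python3 st.py
```

```text
F tool [ 0.23 -0.11  0.54] T tool [-0.014  0.376  0.024] op 0.0787 t 14.8667
t 14.8667 q [ 0.084 -0.644  2.475 -0.242  0.649 -1.211] pos [0.541  0.0393 0.1055] F [ 0.1 -0.1 -0.6] op 0.0787
tcp in encl [-33.8  -1.9 105.5] F encl [ 0.2 -0.1 -0.6]
tool axes in encl (cols)
 [[-0.772  0.024  0.635]
 [ 0.013  1.    -0.022]
 [-0.635 -0.008 -0.772]] tilt 39.4558846512297
tip in encl [-43.3  -1.6 117.1] s 60.4 perp -0.9
```

```bash
python3 -m creep '[[0,-0.01,0,0,40],[0,-0.01,0,0,40]]' >/dev/null; python3 ft.py; for i in 1 2 3 ; do python3 -m creep '[[0,-0.002,0,0,40]]' >/dev/null; python3 ft.py; done; python3 st.py
```

```text
F tool [-0.32  0.06  1.3 ] T tool [-0.012  0.327  0.004] op 0.0783 t 15.0333
F tool [ 0.07  0.3  -0.53] T tool [-0.     0.31  -0.055] op 0.0787 t 15.1167
F tool [-0.28 -0.22 -0.64] T tool [-0.04   0.277 -0.005] op 0.0787 t 15.2
F tool [-0.62  0.33  0.07] T tool [ 0.049  0.262 -0.028] op 0.0785 t 15.2833
t 15.2833 q [-0.004 -0.69   2.498 -0.149  0.653 -1.355] pos [0.5384 0.0134 0.1077] F [0.6 0.3 0.3] op 0.0785
tcp in encl [-33.5 -27.9 107.7] F encl [0.5 0.3 0.3]
tool axes in encl (cols)
 [[-0.771  0.025  0.637]
 [ 0.014  1.    -0.022]
 [-0.637 -0.008 -0.771]] tilt 39.57762114795156
tip in encl [-43.  -27.6 119.2] s 61.7 perp 0.9
```

```bash
for i in 1 2 3 4; do python3 -m creep '[[0,-0.002,0,0,40]]' >/dev/null; python3 ft.py; done; python3 st.py
```

```text
F tool [ 0.62  2.46 -1.68] T tool [-0.586  0.527 -0.01 ] op 0.0783 t 15.3667
F tool [ 0.63  2.48 -2.34] T tool [-0.807  0.523 -0.069] op 0.0781 t 15.45
F tool [ 1.5   3.59 -2.72] T tool [-0.749  0.489 -0.069] op 0.0786 t 15.5333
F tool [ 0.51  3.34 -3.05] T tool [-0.753  0.568 -0.115] op 0.0785 t 15.6167
t 15.6167 q [-0.03  -0.692  2.497 -0.121  0.654 -1.398] pos [0.5388 0.0058 0.108 ] F [-1.9  3.6  2. ] op 0.0785
tcp in encl [-32.2 -35.4 108. ] F encl [-2.2  3.4  2. ]
tool axes in encl (cols)
 [[-0.772  0.024  0.635]
 [ 0.014  1.    -0.022]
 [-0.636 -0.008 -0.772]] tilt 39.46233113966449
tip in encl [-41.7 -35.1 119.5] s 61.0 perp 2.0
```

```bash
python3 -m creep '[[0,0.011,0,0,40],[0,0.011,0,0,40],[0,0.01,0,0,80],[0,0,0,0,140],[0,0,0,0,140],[0,0,0,0,140],[0,0,0,0,140],[0,0,0,0,140],[0,0,0,0,140]]' 20 >/dev/null; python3 ft.py; python3 st.py
```

```text
F tool [0.23 0.34 0.32] T tool [0.001 0.321 0.007] op 0.0429 t 16.3667
t 16.3667 q [ 0.076 -0.64   2.469 -0.235  0.65  -1.222] pos [0.5432 0.0366 0.1077] F [ 0.1  0.3 -0.4] op 0.0429
tcp in encl [-31.3  -4.3 107.7] F encl [ 0.   0.3 -0.4]
tool axes in encl (cols)
 [[-0.772  0.026  0.635]
 [ 0.014  1.    -0.023]
 [-0.636 -0.009 -0.772]] tilt 39.47585725431345
tip in encl [-40.9  -3.9 119.3] s 60.2 perp 2.4
```

```bash
python3 -m creep '[[0,0.005,0,0,140],[0,0.005,0,0,140],[0,0.004,0,0,140],[0,0.003,0,0,140]]' >/dev/null; python3 ft.py; python3 -m creep '[[0,0.003,0,0,140],[0,0.003,0,0,140],[0,0.003,0,0,140]]' >/dev/null; python3 ft.py;  python3 -m creep '[[0,0.003,0,0,140],[0,0.003,0,0,140]]' >/dev/null; python3 ft.py; python3 st.py
```

```text
F tool [-0.11 -2.99 -2.59] T tool [ 0.563  0.35  -0.006] op 0.0423 t 16.7
F tool [ 0.33 -3.23 -3.93] T tool [ 0.675  0.349 -0.001] op 0.0421 t 16.95
F tool [-1.28 -2.42 -0.03] T tool [ 0.549  0.206 -0.031] op 0.0418 t 17.1167
t 17.1167 q [ 0.179 -0.577  2.432 -0.342  0.652 -1.054] pos [0.5476 0.0691 0.1073] F [ 0.6 -2.5  0.9] op 0.0418
tcp in encl [-30.6  28.4 107.3] F encl [ 0.9 -2.4  0.9]
tool axes in encl (cols)
 [[-0.772  0.025  0.635]
 [ 0.014  1.    -0.022]
 [-0.636 -0.009 -0.772]] tilt 39.4669268408298
tip in encl [-40.1  28.8 118.9] s 59.4 perp 2.7
```

```bash
for i in 1 2 3 4; do python3 -m creep '[[0,0.002,0,0,140]]' >/dev/null; python3 ft.py; done; python3 st.py|grep tip
```

```text
F tool [-0.13 -4.09  1.91] T tool [ 0.6    0.175 -0.081] op 0.0419 t 17.2
F tool [-0.8  -3.39  1.23] T tool [ 0.659  0.223 -0.008] op 0.0424 t 17.2833
F tool [-1.17 -3.13  0.75] T tool [0.657 0.258 0.028] op 0.0423 t 17.3667
F tool [ -1.37 -12.93   0.96] T tool [ 2.436e+00  6.400e-02 -2.000e-03] op 0.0422 t 17.45
tip in encl [-40.2  36.4 118.5] s 59.1 perp 2.3
```

```bash
python3 -m creep '[[0,0.001,0,0,140],[0,-0.006,0,0,140],[0,-0.007,0,0,173],[0,0,0,0,173],[0,0,0,0,173],[0,0,0,0,173]]' >/dev/null; python3 ft.py; python3 st.py|grep tip; python3 -m creep '[[0,-0.004,0,0,173],[0,-0.004,0,0,173],[0,-0.004,0,0,173],[0,-0.004,0,0,173]]' >/dev/null; python3 ft.py;python3 st.py|grep tip
```

```text
F tool [ 0.32 -0.45  0.5 ] T tool [-0.008  0.382  0.026] op 0.0302 t 17.95
tip in encl [-40.1  24.9 119.2] s 59.6 perp 2.9
F tool [ 0.53  3.6  -2.9 ] T tool [-0.762  0.342 -0.053] op 0.0301 t 18.2833
tip in encl [-40.4   8.8 119.6] s 60.1 perp 3.0
```

```bash
python3 -m creep '[[0,-0.004,0,0,173],[0,-0.004,0,0,173],[0,-0.004,0,0,173],[0,-0.004,0,0,173],[0,-0.004,0,0,173],[0,-0.004,0,0,173],[0,-0.004,0,0,173]]' >/dev/null; python3 ft.py;python3 st.py;for i in 1 2 3; do python3 -m creep '[[0,-0.002,0,0,173]]' >/dev/null; python3 ft.py; done; python3 st.py|grep tip
```

```text
F tool [-1.07  4.04  1.79] T tool [-0.693  0.139  0.026] op 0.03 t 18.8667
t 18.8667 q [ 0.022 -0.668  2.485 -0.178  0.651 -1.311] pos [0.5411 0.0209 0.1079] F [ 2.5  3.7 -0.7] op 0.03
tcp in encl [-31.7 -20.2 107.9] F encl [ 2.1  4.  -0.7]
tool axes in encl (cols)
 [[-0.772  0.025  0.636]
 [ 0.014  1.    -0.022]
 [-0.636 -0.008 -0.772]] tilt 39.490961819679754
tip in encl [-41.2 -19.9 119.5] s 60.6 perp 2.3
F tool [-1.17  3.62  0.73] T tool [-0.673  0.175 -0.028] op 0.0298 t 18.95
F tool [-1.06  2.91  1.33] T tool [-0.644  0.114 -0.   ] op 0.0301 t 19.0333
F tool [-1.04  3.68  2.25] T tool [-0.614  0.179  0.043] op 0.0296 t 19.1167
tip in encl [-41.6 -25.7 119.2] s 60.6 perp 1.8
```

```bash
for i in 1 2 3 4; do python3 -m creep '[[0,-0.0015,0,0,173]]' >/dev/null; python3 ft.py; done; python3 st.py|grep -E 'q|tip'
```

```text
F tool [-0.89  3.8   0.71] T tool [-0.632  0.176  0.001] op 0.0298 t 19.2
F tool [-0.52  2.7   1.12] T tool [-0.666  0.267 -0.011] op 0.0301 t 19.2833
F tool [-0.44 15.64  3.56] T tool [-2.87   0.323 -0.024] op 0.03 t 19.3667
F tool [-0.45 23.85  9.05] T tool [-4.344  0.209 -0.048] op 0.0302 t 19.45
t 19.45 q [-0.016 -0.686  2.495 -0.132  0.652 -1.376] pos [0.5393 0.0111 0.1075] F [ 9.3 22.8 -6.8] op 0.0302
tip in encl [-41.8 -29.8 119.1] s 60.8 perp 1.6
```

```bash
python3 -m creep '[[0,0.003,0,0,40],[0,0.003,0,0,40],[0,0,0,0,40],[0,0,0,0,40],[0,0,0,0,40],[0,0,0,0,40],[0,0,0,0,40],[0,0,0,0,40],[0,0,0,0,40],[0,0,0,0,40],[0,0,0,0,40]]' >/dev/null; python3 ft.py;python3 st.py|grep -E 'q|tip'
```

```text
F tool [ 0.48 -0.75 -0.69] T tool [-0.043  0.334  0.014] op 0.0785 t 20.3667
t 20.3667 q [ 0.003 -0.677  2.489 -0.158  0.652 -1.342] pos [0.5402 0.0153 0.1079] F [-0.9 -0.6  0.2] op 0.0785
tip in encl [-41.4 -25.5 119.4] s 60.7 perp 2.1
```

```bash
python3 -m creep '[[0,0.01,0,0,40],[0,0.009,0,0,40],[0,0,-0.009,0,40],[0,0,-0.009,0,40],[0,0,-0.009,0,40],[0,0,0,0,40]]' >/dev/null; python3 ft.py;python3 st.py|grep -E 'q|tip'
```

```text
F tool [-0.49 -0.33 -0.03] T tool [-0.041  0.316  0.016] op 0.0782 t 20.8667
t 20.8667 q [ 0.081 -0.762  2.494 -0.213  0.743 -1.249] pos [0.5262 0.037  0.1302] F [ 0.3 -0.4  0.3] op 0.0782
tip in encl [-57.8  -5.5 141.8] s 88.1 perp 6.3
```

```bash
python3 -m creep '[[0,0.02,0,0,40],[0,0.02,-0.005,0,40],[0,0.02,-0.01,0,40],[0,0.02,-0.015,0,40],[0,0.02,-0.02,0,40],[-0.005,0.01,-0.02,0,40],[-0.005,0.01,-0.02,0,40],[-0.01,0,-0.03,0,40],[-0.01,0,-0.03,0,40]]' >/dev/null; python3 ft.py;python3 st.py
```

```text
F tool [0.15 0.12 0.59] T tool [0.013 0.283 0.024] op 0.0787 t 21.6167
t 21.6167 q [ 0.573 -0.781  2.263 -0.476  1.153 -0.784] pos [0.4699 0.1671 0.2618] F [ 0.3  0.1 -0.6] op 0.0787
tcp in encl [-118.7  117.2  261.8] F encl [ 0.3  0.1 -0.6]
tool axes in encl (cols)
 [[-0.773  0.023  0.634]
 [ 0.012  1.    -0.023]
 [-0.634 -0.01  -0.773]] tilt 39.35001214441998
tip in encl [-128.2  117.5  273.4] s 231.0 perp 49.6
```

```bash
python3 - <<'E'
from h import *
for c in ("top","scene"):
    cv2.imwrite(f"pics/{c}3.png",read_camera(c)[:,:,::-1])
    for n in ("mug","jar","spanner"): print(c,n,[ (d['pixel'],d['confidence']) for d in tip_of(c,n)[:1]])
E
```

```text
top mug [([118.4, 256.8], 0.59)]
top jar [([490.5, 292.6], 0.72)]
top spanner [([476.2, 201.0], 0.59)]
scene mug [([404.3, 139.3], 0.59)]
scene jar [([184.6, 353.3], 0.62)]
scene spanner [([258.0, 395.6], 0.62)]
```

View pics/top3.png

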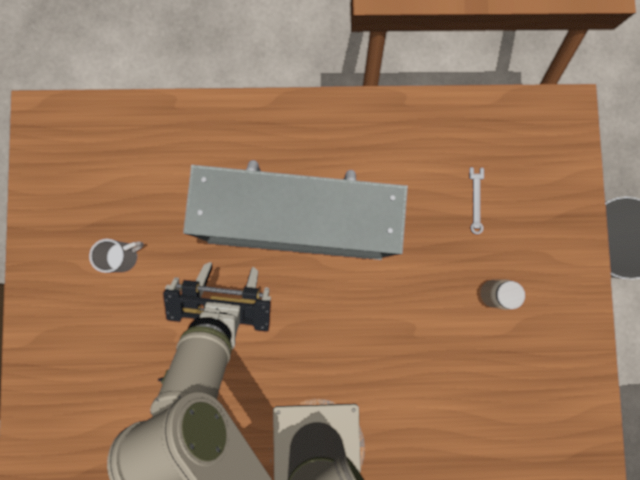

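The top view shows the gripper clear of the box, with its tips at about (205,268) and (252,272). The mug (108,256), jar (508,295) and spanner (477,200) are where they were in the first picture.

```bash
python3 - <<'E'
from plant import *
print(close_job())
E
```

```text
the job is handed in; nothing more can be done
None
```

The middle breaker was the tripped one. I reset it, off then on, and handed the job in at about 22 s. The levers can't be seen under the hood, so its final state rests on touch alone.

- **Left lever:** I felt it standing at its ON stop and only pressed it towards ON, so it stays on.
- **Middle lever:** It stood near midway and gave way at about 3 N. The first touch nudged it about 6 mm to the right. I then pushed it left until it hit the stop at 13 N (off), and right until it hit the stop at 24 N (on). Both stops came within about 2 mm of where the given geometry puts them.
- **Right lever:** I never touched it; that it is on comes from the task, not from feeling it.
- **After letting go:** Contact force stayed near zero while I backed out. The last picture shows the gripper clear of the box and the mug, jar and spanner where they were.

These checks disagreed or are open:

- **Fingertip reach:** The real fingertips ended about 26 mm short of the stated reach. My first sweep at the left lever therefore passed above it. I found this from the touches and from a picture, and corrected for it.
- **Tilt:** The moves cannot tilt the tool directly, so I got about 40 degrees by driving the arm to its reach limits. Joint 2 read -0.893 there once, against the stated limit of -0.89. I can't tell whether that counts as passing its range. Joint 3 reached 2.498 of 2.5.
- **Force spike:** One 8 N sideways reading appeared while I moved at that limit. It was gone in the next reading, and I found no contact.

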